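# Load post cores into the tier stand in reverse order and fit its top board

## Robot

A 6-joint arm with a two-finger parallel gripper is mounted at the origin on the work surface. World frame = base frame: x ahead of the robot, y to its left, z up, the work surface at z = 0. Lengths are in m, angles in rad, forces in N, time in s.
With the tool pointing down it reaches from about 0.375 to 0.975 m from the base axis. Payload 3.8 kg.
Tool frame: the origin (TCP) lies at the centre of the arm's flange, where the gripper is bolted on; the fingertips stand 173 mm ahead of it and the grasp point (between the pads) lies 155 mm ahead of it; z points along the fingers, y is the line along which they close (so a half turn about z gives the same grasp; the last joint's range is limited). The gripper opens to 85 mm and grips with 20 to 120 N. Pads are 22 mm wide; open, the fingers measure 114 mm over their backs; the gripper's body (76 mm by 85 mm) begins 54 mm behind the grasp point. The pads swing forward as they close: fully open they stand 13 mm farther back than shut.
Start: joints at [-1.182, 0.264, 1.604, -0, 1.274, -0.037], TCP at [0.279, -0.615, 0.405] pointing down, gripper open.
Joint ranges: [-2.63, 2.63], [-0.94, 2.18], [0.31, 2.57], [-1.31, 4.45], [0, 2.66], [-2.55, 2.55]. Speed limits (rad/s): [2.57, 2.57, 3.14, 3.14, 3.14, 3.14].

## Interface

Orientations are given as a rotation vector (axis times angle).
In Python, from cell import r gives the robot as it stands. The module is installed in compiled form; this text tells all that it offers.
- The arm moves only by the shell command python3 -m creep 'ROWS' [FORCE]. ROWS is JSON, one flat list of numbers, 7 for each row, row after row: the shift along the tool's x, y, z in mm, then the turn, a rotation vector about the tool's x, y, z in degrees, then the finger opening in mm, from 0 to 85.4. In form: [x, y, z, rx, ry, rz, grip, x, y, z, rx, ry, rz, grip, ...]. A call has 1 to 12 rows; each row shifts and turns the commanded pose from where the row before left it, along the tool's axes as they then stand; what a row does not reach is not made up. A row lasts 1/10 s, in which the tool goes at most 50 mm and 8.59 degrees, less where a joint would pass 70% of its speed; a pose out of reach is approached as far as the arm can. A call is refused whole if a number of a shift passes 50 or a number of a turn 8.59, either way. A call with a gripper value outside its range is refused whole. The fingers move at their own pace and stop on an object; FORCE is the grip in N (left out, the last holds). Time passes only in rows, so rows that do not move let the fingers close. It gives the time, the measured TCP pose, the force, the opening and the grip force at its end, in the units of the state.
- r.sense(): the state, without advancing time (a new reading comes with each control period).
- r.camera(name): name is "scene" or "top"; returns a dict with "color" (420x560x3 uint8, red, green, blue), "intrinsics" (3x3 intrinsics, pixels), "pose" (4x4, takes a point from camera to world coordinates). Camera axes: x right, y down, z forward; pixel columns grow to the right and rows downward; lengths in m; the calibration is good to about 2 mm. A picture is of the moment at which its call begins. There is no depth.
- r.close_job(): hands the job in; it is judged then, once.
Trained networks look in a picture, given as the dict that the camera call returned (one of the last four; its "shot" number tells which), for a name from the list of things; names that differ only in an ending like _2 or _b are one class to them, and where a whole thing is asked for, a point or a joint stands for the part that bears it (a point fixed in the world has none). Each returns a list of dicts, best first, with "confidence" (0 to 1); they miss things now and then, are a little off and sometimes report something else, mostly with a low value. They report only what shows in the picture. A call takes as long as a camera call. They do not tell look-alikes from the thing itself.
- r.find_in(picture, target): "box" ([left, top, width, height] in pixels, round what is visible of it).
The state is a dict: "time": time; "q": joint angles; "joint_velocities": joint speeds; "effort": joint torques, N m; "tcp_pos": TCP position; "eef_rot": TCP orientation; "force": force on the tool from outside, world axes, zero at the start; "torque": the same for the moment, N m; "opening": finger opening in m; "grasp_force": force on a finger pad.
Only numpy, scipy, OpenCV 4.12 (cv2) and the standard library are available. Lean on these libraries where they do the work, as an engineer would, in place of code of your own. Each camera call takes 0.05 s, during which the arm holds its last target. There are 200 camera calls.

## Task

Move the three cardboard cores from the low wooden rack to the recesses of the stand with the four corner posts, in reverse order: the core nearest the robot in the rack goes into the stand's recess farthest from the robot, the middle one into the middle, the farthest into the nearest, each standing upright in its recess. When all three are in and released, lift the loose board by its handle and lower it level onto the stand so that all four corner holes go over their pins and it rests fully down on the posts. Leave the glue jar where it stands.

Things in the scene. Friction and masses are not known exactly. Their poses are not given: they have to be found in the camera images.
- core_short: The shortest post core: an upright cardboard cylinder, 40 mm diameter, 52 mm tall, with a green band round its foot and a small steel insert in its flat top. Starts standing in one recess of the source rack (which one varies). Origin: centre of its underside; z up.
- core_middle: The medium post core: an upright cardboard cylinder, 44 mm diameter, 66 mm tall, with a green band round its foot and a small steel insert in its flat top. Starts standing in one recess of the source rack (which one varies). Origin: centre of its underside; z up.
- core_tall: The tallest post core: an upright cardboard cylinder, 48 mm diameter, 80 mm tall, with a green band round its foot and a small steel insert in its flat top. Starts standing in one recess of the source rack (which one varies). Origin: centre of its underside; z up.
- rack: Source rack, fixed on a thin dark mat: low light-wood block 260 x 90 x 20 mm (x, y, z), three round recesses 64 mm wide at x = -80, 0, +80 mm, y = 0, floor 5 mm above the underside. Origin: centre of the underside; +x points away from the robot (within 15 deg). The stand lies parallel beside it, centres 170 mm apart, on its left or right. No posts.
- stand: Fixed target: plywood base 300 x 160 x 20 mm, three recesses 64 mm wide at x = -80, 0, +80 mm, y = 0, floor 5 mm above the underside. Corner posts at x = +-135, y = +-65 mm: 24 mm round column with flat shoulder 100 mm above the underside, on it a pin 10 mm thick, 22 mm long, tapered over the last 8. Origin: centre of the underside; x along the row, +x away from the robot.
- board: Loose plywood board 300 x 160 x 8 mm, 0.3 kg, flat on the table; 16 mm through holes at x = +-135, y = +-65 mm. Steel bow handle on top: bar 100 mm along x, 14 mm wide in y, 14 mm high, its centre 43 mm above the underside over the board's centre, open below within x = +-38 mm. Origin: centre of the underside. Fits either way round; in place its underside is 100 mm above the stand's.
- glue_jar: Bystander: white glue jar with red cap, 60 mm diameter, 85 mm tall, beyond the work. Origin: centre of its underside.
There are look-alikes about, which are no part of the job. What is shaped like the core_tall but purple is not meant.

How it is judged:
On the way:
1. all three cores stand in the stand's recesses in reverse order, released, before the board goes on (y of core_short in the frame of stand between -0.015 and 0.015 m and z of core_short in the frame of stand between 0.001 and 0.01 m and angle between each of core_short, core_middle, core_tall's own z axis and vertical below 0.1 rad and (x of core_short in the frame of stand between -0.015 and 0.015 m or (x of core_short in the frame of stand between 0.065 and 0.095 m and distance of core_short from where it was at the start of the episode above 0.21 m) or (x of core_short in the frame of stand between -0.095 and -0.065 m and distance of core_short from where it was at the start of the episode above 0.21 m)) and y of core_middle in the frame of stand between -0.015 and 0.015 m and z of core_middle in the frame of stand between 0.001 and 0.01 m and (x of core_middle in the frame of stand between -0.015 and 0.015 m or (x of core_middle in the frame of stand between 0.065 and 0.095 m and distance of core_middle from where it was at the start of the episode above 0.21 m) or (x of core_middle in the frame of stand between -0.095 and -0.065 m and distance of core_middle from where it was at the start of the episode above 0.21 m)) and y of core_tall in the frame of stand between -0.015 and 0.015 m and z of core_tall in the frame of stand between 0.001 and 0.01 m and (x of core_tall in the frame of stand between -0.015 and 0.015 m or (x of core_tall in the frame of stand between 0.065 and 0.095 m and distance of core_tall from where it was at the start of the episode above 0.21 m) or (x of core_tall in the frame of stand between -0.095 and -0.065 m and distance of core_tall from where it was at the start of the episode above 0.21 m)) and contact force between the fingers and core_short below 0.1 N and contact force between the fingers and core_middle below 0.1 N and contact force between the fingers and core_tall below 0.1 N and z of board in the frame of stand below 0.05 m), for 0.2 s.
At the end, for the whole second after the job is handed in: The cores stand upright in the stand's recesses (within 15 mm of the centres) in the reverse of their rack order; the board lies level on all four post shoulders, pins through its holes (within 8 mm, 0.08 rad in line, 4 mm in height); all released and at rest (y of core_short in the frame of stand between -0.015 and 0.015 m and z of core_short in the frame of stand between 0.001 and 0.01 m and angle between each of core_short, core_middle, core_tall's own z axis and vertical below 0.1 rad and (x of core_short in the frame of stand between -0.015 and 0.015 m or (x of core_short in the frame of stand between 0.065 and 0.095 m and distance of core_short from where it was at the start of the episode above 0.21 m) or (x of core_short in the frame of stand between -0.095 and -0.065 m and distance of core_short from where it was at the start of the episode above 0.21 m)) and y of core_middle in the frame of stand between -0.015 and 0.015 m and z of core_middle in the frame of stand between 0.001 and 0.01 m and (x of core_middle in the frame of stand between -0.015 and 0.015 m or (x of core_middle in the frame of stand between 0.065 and 0.095 m and distance of core_middle from where it was at the start of the episode above 0.21 m) or (x of core_middle in the frame of stand between -0.095 and -0.065 m and distance of core_middle from where it was at the start of the episode above 0.21 m)) and y of core_tall in the frame of stand between -0.015 and 0.015 m and z of core_tall in the frame of stand between 0.001 and 0.01 m and (x of core_tall in the frame of stand between -0.015 and 0.015 m or (x of core_tall in the frame of stand between 0.065 and 0.095 m and distance of core_tall from where it was at the start of the episode above 0.21 m) or (x of core_tall in the frame of stand between -0.095 and -0.065 m and distance of core_tall from where it was at the start of the episode above 0.21 m)) and x of board in the frame of stand between -0.008 and 0.008 m and y of board in the frame of stand between -0.008 and 0.008 m and z of board in the frame of stand between 0.096 and 0.104 m and angle between board's own z axis and vertical below 0.04 rad and angle between the x axis of board and the x axis of stand, either way round below 0.08 rad and linear speed of each of core_short, core_middle, core_tall, board below 0.02 m/s); the robot touches nothing.
It fails at once if the glue jar is pushed more than 30 mm (distance of glue_jar from where it was at the start of the episode above 0.03 m).
It also fails if it takes over 115 s, if anything falls off the work surface, if the arm or the gripper's body presses on something with over 40 N, if the wrist force passes 120 N, or if a joint passes its speed limit or range.

## Working session

There is one attempt and no reset: what is moved stays moved. The work goes in short steps, Python scripts to look and compute and a shell command to move; the robot and the scene stay as the last step left them, time stands still between calls to the robot, and variables do not carry over. Pictures are saved under pics/ and viewed, at most 14 in all, crops included, and the job is handed in when it is done.

```bash
mkdir -p pics; python3 - <<'E'
from cell import r
import cv2,numpy as np
np.set_printoptions(precision=4,suppress=True)
s=r.sense();print(s['time'],s['tcp_pos'],s['eef_rot'],s['opening'],s['force'])
for n in("scene","top"):
    p=r.camera(n);cv2.imwrite(f'pics/{n}0.png',p['color'][:,:,::-1]);print(n,p['intrinsics'],p['pose'])
    for t in("core_short","core_middle","core_tall","rack","stand","board","glue_jar"):
        print(t,[(np.round(d['box']).tolist(),round(d['confidence'],2)) for d in r.find_in(p,t)])
E
```

```text
0.0 [ 0.2787 -0.6144  0.4034] [-3.0685 -0.6634  0.0006] 0.08506945054837034 [0.2881 0.0196 0.3641]
scene [[478.4858   0.     284.1776]
 [  0.     478.4858 202.4979]
 [  0.       0.       1.    ]] [[-0.6836  0.4291 -0.5904  1.2105]
 [ 0.7297  0.3849 -0.5652  0.5909]
 [-0.0153 -0.8171 -0.5762  0.7393]
 [ 0.      0.      0.      1.    ]]
core_short [([231.0, 166.0, 15.0, 17.0], 0.56)]
core_middle []
core_tall [([173.0, 142.0, 19.0, 31.0], 0.76), ([210.0, 167.0, 22.0, 31.0], 0.64), ([260.0, 117.0, 13.0, 32.0], 0.63)]
rack [([175.0, 169.0, 88.0, 56.0], 0.93), ([235.0, 166.0, 12.0, 20.0], 0.55)]
stand [([212.0, 149.0, 116.0, 109.0], 0.89)]
board [([281.0, 226.0, 150.0, 108.0], 0.92)]
glue_jar [([207.0, 240.0, 27.0, 50.0], 0.76)]
top [[426.3564   0.     272.8641]
 [  0.     426.3564 211.2097]
 [  0.       0.       1.    ]] [[-0.0025 -0.9856  0.1691  0.3289]
 [-1.      0.0016 -0.0058 -0.0992]
 [ 0.0054 -0.1692 -0.9856  0.9831]
 [ 0.      0.      0.      1.    ]]
core_short [([343.0, 207.0, 24.0, 24.0], 0.79)]
core_middle [([326.0, 138.0, 27.0, 25.0], 0.92)]
core_tall [([397.0, 310.0, 35.0, 27.0], 0.63), ([330.0, 166.0, 32.0, 33.0], 0.6), ([417.0, 182.0, 35.0, 30.0], 0.56)]
rack [([318.0, 132.0, 59.0, 114.0], 0.59)]
stand [([229.0, 123.0, 95.0, 152.0], 0.81)]
board [([110.0, 127.0, 87.0, 126.0], 0.91), ([343.0, 210.0, 24.0, 21.0], 0.59)]
glue_jar [([230.0, 82.0, 28.0, 37.0], 0.88)]
```

```bash
python3 - <<'E'
import cv2
for n,(x,y,w,h) in dict(scene=(140,90,300,225),top=(90,60,380,285)).items():
    i=cv2.imread(f'pics/{n}0.png')[y:y+h,x:x+w];cv2.imwrite(f'pics/{n}0c.png',cv2.resize(i,(800,600),interpolation=cv2.INTER_CUBIC))
E
```

```text
(no output)
```

View pics/scene0c.png

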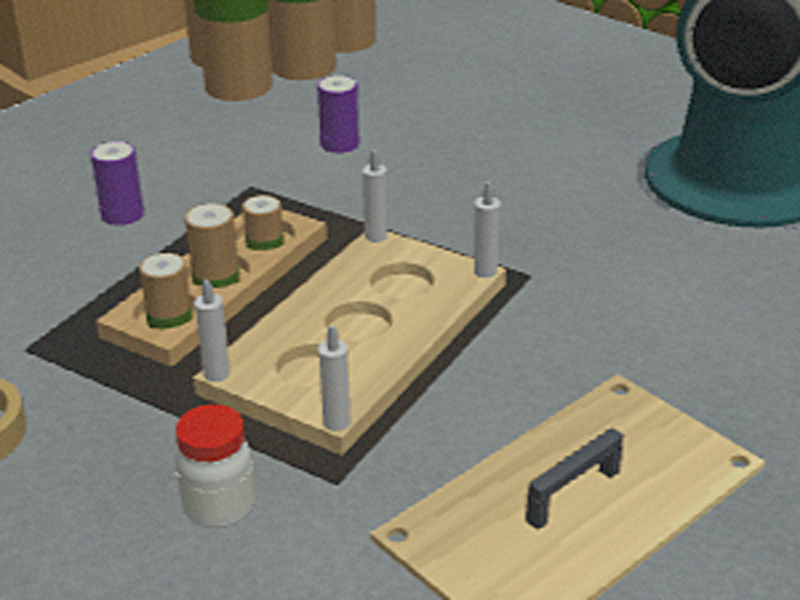

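View pics/top0c.png

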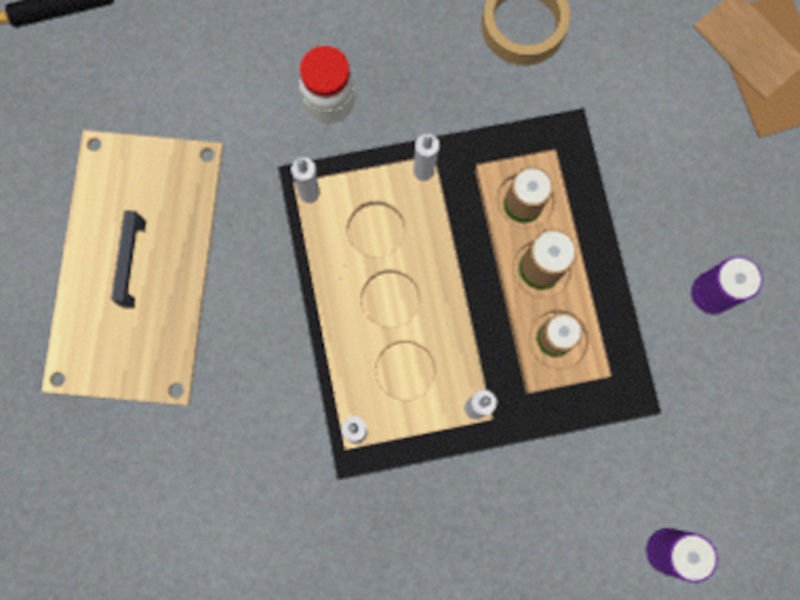

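The rack lies on the right of the stand. From near to far it holds short (crop 563,332), tall (553,250) and medium (532,187). The two purple cylinders are look-alikes and are not meant. Next I'll take an enlarged composite of the pins, the board holes and the core tops.

```bash
cat > h.py <<'E'
import numpy as np,cv2
from scipy.optimize import least_squares
K={'scene':(478.4858,284.1776,202.4979),'top':(426.3564,272.8641,211.2097)}
T={'scene':np.array([[-0.6836,0.4291,-0.5904,1.2105],[0.7297,0.3849,-0.5652,0.5909],[-0.0153,-0.8171,-0.5762,0.7393]]),
'top':np.array([[-0.0025,-0.9856,0.1691,0.3289],[-1,0.0016,-0.0058,-0.0992],[0.0054,-0.1692,-0.9856,0.9831]])}
def proj(n,P):
    c=(np.atleast_2d(P)-T[n][:,3])@T[n][:,:3]; f,u,v=K[n]
    return c[:,:2]/c[:,2:]*f+[u,v]
def tri(a,b): # top px, scene px
    s=least_squares(lambda P:np.r_[proj('top',P)[0]-a,proj('scene',P)[0]-b],[.55,-.1,.05]); return s.x,np.abs(s.fun).max()
def plane(n,p,z):
    f,u,v=K[n]; d=T[n][:,:3]@[(p[0]-u)/f,(p[1]-v)/f,1]; o=T[n][:,3]; return o+d*(z-o[2])/d[2]
def white(img,c,rad=16): # centroid of white disc near c
    x,y=map(int,c); p=img[y-rad:y+rad,x-rad:x+rad].astype(int)
    m=((p.min(2)>np.percentile(p.min(2),99)*.75)&(p.max(2)-p.min(2)<30)).astype(np.uint8)
    n,l,s,ce=cv2.connectedComponentsWithStats(m); k=1+np.argmin(np.hypot(*(ce[1:]-rad).T)+1e3*(s[1:,4]<30))
    c,_=cv2.findContours((l==k).astype(np.uint8),0,1); e=cv2.fitEllipse(cv2.convexHull(c[0]))
    return np.array(e[0])+[x-rad,y-rad],e[1]
E
python3 - <<'E'
from h import *
np.set_printoptions(precision=4,suppress=True)
I={n:cv2.imread(f'pics/{n}0.png') for n in K}
t=lambda u,v:(90+.475*u,60+.475*v); s=lambda u,v:(140+.375*u,90+.375*v)
for nm,a,b in [('short',(563,332),(262,206)),('tall',(553,250),(210,216)),('mid',(532,187),(163,267))]:
    A,ea=white(I['top'],t(*a),14);B,eb=white(I['scene'],s(*b),10);print(nm,A,ea,B,eb,*tri(A,B))
rows=[('top',[t(304,163),t(428,139),t(353,428),t(484,402)]),('scene',[s(333,330),s(207,285),s(487,185),s(374,153)]),
('top',[t(93,144),t(207,154),t(57,379),t(176,391)])]
out=[]
for n,ps in rows:
    R=[]
    for p in ps:
        x,y=int(p[0])-12,int(p[1])-12;print(n,x,y,end='; ')
        q=cv2.resize(I[n][y:y+24,x:x+24],(192,192),interpolation=cv2.INTER_CUBIC)
        for k in range(0,192,32): q[k,::4]=(0,255,255);q[::4,k]=(0,255,255)
        R.append(q)
    out.append(np.hstack(R))
cv2.imwrite('pics/comp1.png',np.vstack(out))
E
```

```text
short [357.3204 217.1361] (14.480430603027344, 14.817827224731445) [237.7384 166.2859] (5.71399450302124, 11.485861778259277) [ 0.4738 -0.2897  0.0602] 0.03712021433491941
tall [352.6554 178.9305] (18.014705657958984, 18.805904388427734) [218.1039 170.2146] (8.291733741760254, 14.927481651306152) [ 0.5527 -0.2767  0.0888] 0.12166238579078481
mid [342.4918 148.0135] (15.833039283752441, 16.413938522338867) [200.256  188.7793] (7.948476791381836, 15.051795959472656) [ 0.6271 -0.2596  0.0746] 0.09686653659707645
top 222 125; top 281 114; top 245 251; top 307 238; scene 252 201; scene 205 184; scene 310 147; scene 268 135; top 122 116; top 176 121; top 105 228; top 161 233;
```

View pics/comp1.png

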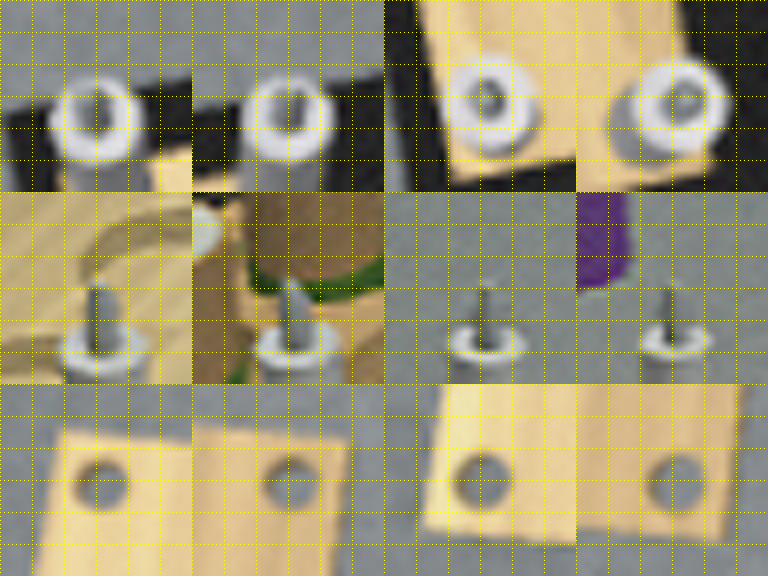

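The composite shows the pins and shoulder rings in both views and all four board holes. I'll fit the poses from these.

```bash
python3 - <<'E'
from h import *
np.set_printoptions(precision=4,suppress=True)
A=[(233.6,139.7),(292.4,128.4),(257.8,263.6),(319.7,250.7)];B=[(264.4,219.8),(217.7,202.8),(322.4,165.7),(280.1,153.2)]
P=[]
for a,b in zip(A,B): x,e=tri(a,b);print(x,e);P.append(x)
loc=np.array([[.135,.065],[.135,-.065],[-.135,.065],[-.135,-.065]])
def fit(Q):
    f=lambda v:((loc@np.array([[np.cos(v[2]),np.sin(v[2])],[-np.sin(v[2]),np.cos(v[2])]])+v[:2])-Q).ravel()
    s=least_squares(f,[.5,0,0]);return s.x,s.fun
P=np.array(P);v,e=fit(P[:,:2]);print('stand',v,np.degrees(v[2]),e)
for k in(-.08,0,.08):print(k,v[:2]+k*np.array([np.cos(v[2]),np.sin(v[2])]))
w=v[2];print('rack centre',v[:2]-.17*np.array([-np.sin(w),np.cos(w)]))
H=[(101,485-384,122,116),(292-192,484-384,176,121),(482-384,481-384,105,228),(677-576,484-384,161,233)]
Q=np.array([plane('top',(a/8-.44+x,b/8-.44+y),.008) for a,b,x,y in H]);b,e=fit(Q[:,:2]);print('board',b,np.degrees(b[2]),e)
# handle top centre from top: crop (128,260)
print('handle',plane('top',(90+.475*128,60+.475*259),.05))
E
```

```text
[ 0.6363 -0.0201  0.1035] 0.049699776939519325
[ 0.6621 -0.1471  0.1028] 0.003586930310120806
[ 0.3711 -0.0732  0.1022] 0.03484499546038933
[ 0.397  -0.2005  0.1026] 0.22075734601895647
stand [ 0.5166 -0.1102  0.1987] 11.381846969504746 [-0.0001  0.0002 -0.0003 -0.0002  0.0003  0.      0.0001 -0.0001]
-0.08 [ 0.4382 -0.126 ]
0 [ 0.5166 -0.1102]
0.08 [ 0.595  -0.0944]
rack centre [ 0.5502 -0.2769]
board [ 0.5584  0.175  -0.0955] -5.471608099285036 [ 0.0004 -0.      0.0003 -0.0001 -0.0004  0.0001 -0.0002  0.    ]
handle [0.5536 0.1689 0.05  ]
```

```bash
cat > st.py <<'E'
# remaining shift (tool axes, mm) of the grasp point to world targets, and turn about tool z
import sys
from h import *
from cell import r
from scipy.spatial.transform import Rotation as Ro
np.set_printoptions(precision=1,suppress=True)
v=np.array([.5166,-.1102]);w=.1987;R2=np.array([[np.cos(w),-np.sin(w)],[np.sin(w),np.cos(w)]])
G={'short':(.4738,-.2897,.040),'tall':(.5527,-.2767,.062),'mid':(.6271,-.2596,.052)}
for n,k,z in(('far',.08,.1),('ctr',0,.1),('near',-.08,.1)):G[n]=(*(v+R2@[k,0]),z)
G['board']=(.5584,.175,.043)
s=r.sense();R=Ro.from_rotvec(s['eef_rot']).as_matrix();g=s['tcp_pos']+R@[0,0,.155]
print('t %.2f'%s['time'],'grasp mm',g*1e3,'tilt deg',np.degrees(R[:2,2]),'open %.1f gf %.1f'%(s['opening']*1e3,s['grasp_force']),'F',np.array(s['force']))
yaw=np.arctan2(R[1,0],R[0,0])
for n in sys.argv[1:]:
    wt=-.0955 if n=='board' else w
    print(n,'shift',R.T@(np.array(G[n])-g)*1e3,'rz %.1f'%np.degrees(yaw-wt))
E
python3 -m creep '[0,0,0,0,0,6.5,85, 0,0,0,0,0,6.5,85, 42,-46,0,0,0,0,85, 42,-46,0,0,0,0,85, 42,-46,0,0,0,0,85, 42,-46,0,0,0,0,85, 42,-46,0,0,0,0,85, 42,-46,0,0,0,0,85, 0,0,0,0,0,0,85, 0,0,0,0,0,0,85]' 30; python3 st.py short tall mid far ctr near
```

```text
time: 1.8
tcp_pos: [0.4339, -0.3566, 0.405]
eef_rot: [3.125, 0.317, 0.0]
force: [-0.5, -0.7, -0.8]
opening: 0.0848
grasp_force: 0.0
t 1.80 grasp mm [ 434.  -356.7  250. ] tilt deg [ 0.  -0.1] open 84.8 gf 0.0 F [-0.5 -0.7 -0.8]
short shift [ 52.5 -57.8 209.9] rz 0.2
tall shift [132.4 -54.7 187.9] rz 0.2
mid shift [208.7 -56.5 197.9] rz 0.2
far shift [ 210.4 -224.8  149.8] rz 0.2
ctr shift [ 130.4 -225.   149.8] rz 0.2
near shift [  50.4 -225.3  149.8] rz 0.2
```

```bash
python3 -m creep '[26,-29,0,0,0,0.2,85, 26,-29,0,0,0,0,85, 0,0,40,0,0,0,85, 0,0,40,0,0,0,85, 0,0,40,0,0,0,85, 0,0,0,0,0,0,85, 0,0,0,0,0,0,85]' 30; python3 st.py short
```

```text
time: 2.5
tcp_pos: [0.4723, -0.2917, 0.2844]
eef_rot: [-3.126, -0.304, 0.003]
force: [1.5, -0.4, 0.4]
opening: 0.0848
grasp_force: 0.0
t 2.50 grasp mm [ 472.1 -291.5  129.4] tilt deg [-0.1  0.1] open 84.8 gf 0.0 F [ 1.5 -0.4  0.4]
short shift [ 2.2 -1.4 89.4] rz -0.3
```

```bash
python3 -m creep '[2,-1.5,29,0,0,0,85, 0,0,30,0,0,0,85, 0,0,20,0,0,0,85, 0,0,10,0,0,0,85, 0,0,0,0,0,0,60, 0,0,0,0,0,0,30, 0,0,0,0,0,0,20, 0,0,0,0,0,0,20, 0,0,0,0,0,0,20, 0,0,0,0,0,0,20]' 30; python3 st.py short
```

```text
time: 3.5
tcp_pos: [0.4756, -0.2894, 0.1978]
eef_rot: [3.124, 0.306, 0.004]
force: [-1.4, -1.0, 6.5]
opening: 0.0388
grasp_force: 30.2
t 3.50 grasp mm [ 476.1 -289.7   42.8] tilt deg [ 0.2 -0.1] open 38.8 gf 30.2 F [-1.4 -1.   6.5]
short shift [-2.3 -0.5  2.8] rz -0.2
```

```bash
python3 -m creep '[0,0,-20,0,0,0,20, 0,0,-40,0,0,0,20, 0,0,-40,0,0,0,20, 0,-42,0,0,0,0,20, 0,-42,0,0,0,0,20, 0,-42,0,0,0,0,20, 0,-41,0,0,0,0,20, 40,0,0,0,0,0,20, 40,0,0,0,0,0,20, 40,0,0,0,0,0,20, 37,0,0,0,0,0,20, 0,0,0,0,0,0,20]' 30; python3 -m creep '[0,0,0,0,0,0,20,0,0,0,0,0,0,20]' ; python3 st.py far
```

```text
time: 4.7
tcp_pos: [0.6001, -0.0934, 0.2965]
eef_rot: [3.126, 0.309, 0.007]
force: [-0.2, 0.5, -0.7]
opening: 0.0394
grasp_force: 30.5
time: 4.9
tcp_pos: [0.5952, -0.0944, 0.2953]
eef_rot: [-3.126, -0.306, 0.002]
force: [-0.2, -0.9, -1.4]
opening: 0.0391
grasp_force: 30.5
t 4.90 grasp mm [594.9 -94.4 140.3] tilt deg [-0.1  0. ] open 39.1 gf 30.5 F [-0.2 -0.9 -1.4]
far shift [ 0.2  0.1 40.3] rz -0.2
```

```bash
python3 - <<'E'
from cell import r
from h import *
t=r.camera('top')['color'][:,:,::-1];s=r.camera('scene')['color'][:,:,::-1]
a=cv2.resize(t[90:290,210:410],(600,600));b=cv2.resize(s[100:300,180:246+0],(198,600))
b=cv2.resize(s[110:290,170:350],(400,400));a=cv2.resize(a,(400,400))
cv2.imwrite('pics/c2.png',np.hstack([a,b]))
E
```

```text
(no output)
```

View pics/c2.png

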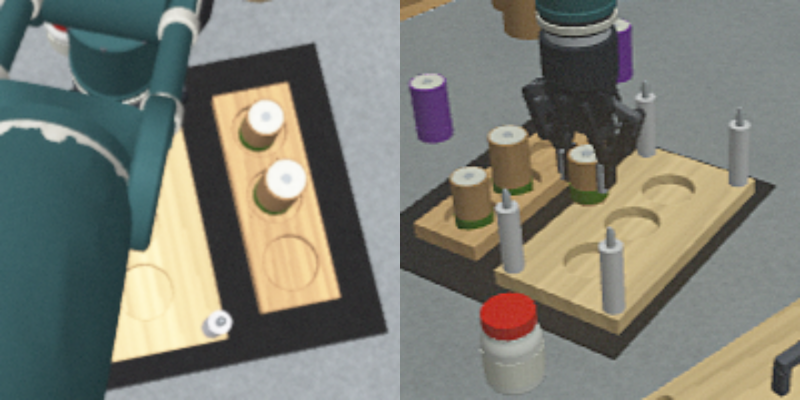

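The held core hangs upright above the far recess. Lowering and releasing it.

```bash
python3 -m creep '[0,0,40,0,0,0,20, 0,0,30,0,0,0,20, 0,0,17,0,0,0,20, 0,0,9,0,0,0,20, 0,0,0,0,0,0,20, 0,0,0,0,0,0,20]' 30; python3 st.py far; python3 -m creep '[0,0,0,0,0,0,50, 0,0,0,0,0,0,70, 0,0,0,0,0,0,75, 0,0,0,0,0,0,75]'; python3 -m creep '[0,0,-30,0,0,0,75, 0,0,-40,0,0,0,75, 0,0,-40,0,0,0,75, 0,0,-40,0,0,0,85, 0,45,0,0,0,0,85, 0,45,0,0,0,0,85, 0,45,0,0,0,0,85, 0,35,0,0,0,0,85, -40,0,0,0,0,0,85, -38,0,0,0,0,0,85, 0,0,0,0,0,0,85,0,0,0,0,0,0,85]'; python3 st.py tall
```

```text
time: 5.6
tcp_pos: [0.5964, -0.0947, 0.2006]
eef_rot: [3.126, 0.306, 0.002]
force: [0.1, 0.2, -1.1]
opening: 0.0392
grasp_force: 30.9
t 5.60 grasp mm [596.6 -94.7  45.6] tilt deg [ 0.1 -0. ] open 39.2 gf 30.9 F [ 0.1  0.2 -1.1]
far shift [ -1.4  -0.6 -54.4] rz -0.2
time: 6.0
tcp_pos: [0.5964, -0.0944, 0.2001]
eef_rot: [3.126, 0.307, 0.001]
force: [1.0, -0.3, -0.0]
opening: 0.0752
grasp_force: 0.0
time: 7.2
tcp_pos: [0.5522, -0.2766, 0.3498]
eef_rot: [-3.127, -0.304, -0.001]
force: [0.4, 0.3, 0.4]
opening: 0.0851
grasp_force: 0.0
t 7.20 grasp mm [ 552.3 -276.5  194.8] tilt deg [0. 0.] open 85.1 gf 0.0 F [0.4 0.3 0.4]
tall shift [  0.3   0.2 132.8] rz -0.3
```

```bash
python3 -m creep '[0,0,40,0,0,0,85, 0,0,40,0,0,0,85, 0,0,33,0,0,0,85, 0,0,20,0,0,0,85, 0,0,0,0,0,0,60, 0,0,0,0,0,0,35, 0,0,0,0,0,0,30, 0,0,0,0,0,0,30, 0,0,0,0,0,0,30, 0,0,0,0,0,0,30]' 30; python3 st.py tall; python3 -m creep '[0,0,-20,0,0,0,30, 0,0,-40,0,0,0,30, 0,0,-40,0,0,0,30, 0,-42,0,0,0,0,30, 0,-42,0,0,0,0,30, 0,-42,0,0,0,0,30, 0,-43,0,0,0,0,30, 0,0,0,0,0,0,30, 0,0,0,0,0,0,30, 0,0,0,0,0,0,30]'; python3 st.py ctr
```

```text
time: 8.2
tcp_pos: [0.5537, -0.2767, 0.2186]
eef_rot: [3.125, 0.306, 0.005]
force: [1.2, 0.8, 6.0]
opening: 0.0472
grasp_force: 31.2
t 8.20 grasp mm [ 554.2 -276.9   63.6] tilt deg [ 0.2 -0.1] open 47.2 gf 31.2 F [1.2 0.8 6. ]
tall shift [-1.4 -0.5  1.6] rz -0.2
time: 9.2
tcp_pos: [0.52, -0.1111, 0.3168]
eef_rot: [3.126, 0.306, 0.001]
force: [0.0, 0.6, -1.6]
opening: 0.0474
grasp_force: 31.7
t 9.20 grasp mm [ 520.1 -111.2  161.8] tilt deg [ 0. -0.] open 47.4 gf 31.7 F [ 0.   0.6 -1.6]
ctr shift [-3.3 -1.7 61.8] rz -0.2
```

```bash
python3 -m creep '[-2.5,-1.5,0,0,0,0,30, 0,0,40,0,0,0,30, 0,0,30,0,0,0,30, 0,0,19,0,0,0,30, 0,0,9.5,0,0,0,30, 0,0,0,0,0,0,30, 0,0,0,0,0,0,30]' 30; python3 st.py ctr; python3 -m creep '[0,0,0,0,0,0,55, 0,0,0,0,0,0,70, 0,0,0,0,0,0,75, 0,0,0,0,0,0,75]'; python3 -m creep '[0,0,-30,0,0,0,75, 0,0,-40,0,0,0,75, 0,0,-40,0,0,0,75, 0,0,-30,0,0,0,85, 0,45,0,0,0,0,85, 0,45,0,0,0,0,85, 0,45,0,0,0,0,85, 0,34,0,0,0,0,85, 40,0,0,0,0,0,85, 38,0,0,0,0,0,85, 0,0,0,0,0,0,85,0,0,0,0,0,0,85]'; python3 st.py mid
```

```text
time: 9.9
tcp_pos: [0.5176, -0.1104, 0.2186]
eef_rot: [3.126, 0.305, 0.001]
force: [0.7, 0.4, -1.0]
opening: 0.0471
grasp_force: 31.7
t 9.90 grasp mm [ 517.8 -110.4   63.6] tilt deg [ 0.1 -0. ] open 47.1 gf 31.7 F [ 0.7  0.4 -1. ]
ctr shift [ -1.1  -0.4 -36.4] rz -0.3
time: 10.3
tcp_pos: [0.5172, -0.1095, 0.2184]
eef_rot: [3.126, 0.306, 0.001]
force: [0.2, -0.5, 0.1]
opening: 0.0748
grasp_force: 0.0
time: 11.5
tcp_pos: [0.6268, -0.2598, 0.3575]
eef_rot: [-3.126, -0.308, 0.002]
force: [-0.7, -0.7, 0.0]
opening: 0.0845
grasp_force: 0.0
t 11.50 grasp mm [ 626.6 -259.8  202.5] tilt deg [-0.1  0. ] open 84.5 gf 0.0 F [-0.7 -0.7  0. ]
mid shift [  0.7  -0.  150.5] rz -0.1
```

```bash
python3 -m creep '[0.5,0,40,0,0,0,85, 0,0,40,0,0,0,85, 0,0,40,0,0,0,85, 0,0,30,0,0,0,85, 0,0,0,0,0,0,60, 0,0,0,0,0,0,35, 0,0,0,0,0,0,25, 0,0,0,0,0,0,25, 0,0,0,0,0,0,25, 0,0,0,0,0,0,25]' 30; python3 st.py mid; python3 -m creep '[0,0,-30,0,0,0,25, 0,0,-45,0,0,0,25, 0,0,-45,0,0,0,25, -30,-42,0,0,0,0,25, -30,-42,0,0,0,0,25, -30,-42,0,0,0,0,25, -30,-42,0,0,0,0,25, -35,0,0,0,0,0,25, 0,0,0,0,0,0,25, 0,0,0,0,0,0,25, 0,0,0,0,0,0,25]'; python3 st.py near
```

```text
time: 12.5
tcp_pos: [0.6281, -0.2606, 0.2111]
eef_rot: [3.124, 0.306, 0.006]
force: [-0.5, -0.1, 7.0]
opening: 0.0436
grasp_force: 31.1
t 12.50 grasp mm [ 628.7 -260.9   56.1] tilt deg [ 0.2 -0.1] open 43.6 gf 31.1 F [-0.5 -0.1  7. ]
mid shift [-1.3 -1.6  4.1] rz -0.2
time: 13.6
tcp_pos: [0.448, -0.1301, 0.3291]
eef_rot: [3.126, 0.306, 0.003]
force: [-0.4, 0.0, -1.4]
opening: 0.0431
grasp_force: 31.2
t 13.60 grasp mm [ 448.3 -130.3  174.1] tilt deg [ 0.1 -0. ] open 43.1 gf 31.2 F [-0.4  0.  -1.4]
near shift [-9.3 -6.2 74.1] rz -0.2
```

```bash
python3 -m creep '[-8.5,-6,0,0,0,0,25, 0,0,0,0,0,0,25, 0,0,45,0,0,0,25, 0,0,35,0,0,0,25, 0,0,25,0,0,0,25, 0,0,13,0,0,0,25, 0,0,0,0,0,0,25, 0,0,0,0,0,0,25]' 30; python3 st.py near; python3 -m creep '[0,0,0,0,0,0,55, 0,0,0,0,0,0,70, 0,0,0,0,0,0,75, 0,0,0,0,0,0,75]'; python3 -m creep '[0,0,-30,0,0,0,75, 0,0,-40,0,0,0,75, 0,0,-40,0,0,0,75, 0,0,-40,0,0,0,85, 0,-45,0,0,0,0,85, 0,-45,0,0,0,0,85, 0,-45,0,0,0,0,85, 0,-45,0,0,0,8.4,85, 0,0,0,0,0,8.4,85, 0,0,0,0,0,0,85, 0,0,0,0,0,0,85]'; python3 st.py board
```

```text
time: 14.4
tcp_pos: [0.4381, -0.1257, 0.2104]
eef_rot: [3.126, 0.307, 0.001]
force: [0.2, -0.2, -1.2]
opening: 0.0433
grasp_force: 33.1
t 14.40 grasp mm [ 438.1 -125.7   55.4] tilt deg [ 0. -0.] open 43.3 gf 33.1 F [ 0.2 -0.2 -1.2]
near shift [ -0.    0.3 -44.6] rz -0.2
time: 14.8
tcp_pos: [0.4376, -0.1256, 0.2105]
eef_rot: [3.126, 0.306, 0.001]
force: [-0.3, -0.5, -0.1]
opening: 0.0754
grasp_force: 0.0
time: 15.9
tcp_pos: [0.404, 0.045, 0.3603]
eef_rot: [3.139, -0.116, 0.001]
force: [-0.5, -0.4, -0.2]
opening: 0.0852
grasp_force: 0.0
t 15.90 grasp mm [404.1  45.  205.3] tilt deg [ 0. -0.] open 85.2 gf 0.0 F [-0.5 -0.4 -0.2]
board shift [ 144.3 -141.1  162.3] rz 1.2
```

```bash
python3 -m creep '[36,-35,0,0,0,1.2,85, 36,-35,0,0,0,0,85, 36,-35,0,0,0,0,85, 36,-35,0,0,0,0,85, 0,0,0,0,0,0,85, 0,0,0,0,0,0,85]'; python3 st.py board; python3 - <<'E'
from cell import r
from h import *
np.set_printoptions(precision=4,suppress=True)
t=r.camera('top')['color'][:,:,::-1];s=r.camera('scene')['color'][:,:,::-1]
cv2.imwrite('pics/t3.png',t);cv2.imwrite('pics/s3.png',s)
for n,k,z in(('far',(.595,-.0944),.06),('ctr',(.5166,-.1102),.088),('near',(.4382,-.126),.074)):
    P=[*k,z];a,b=proj('top',P)[0],proj('scene',P)[0]
    try:A,ea=white(t,a,14);B,eb=white(s,b,10);print(n,a,A,ea,b,B,eb,*tri(A,B),'exp',P)
    except Exception as e:print(n,a,b,e)
a=cv2.resize(t[90:290,180:380],(400,400));b=cv2.resize(s[120:320,190:390],(400,400))
cv2.imwrite('pics/c3.png',np.hstack([a,b]))
s0=cv2.imread('pics/scene0.png');t0=cv2.imread('pics/top0.png')
cv2.imwrite('pics/h0.png',np.hstack([cv2.resize(t0[150:220,125:175],(400,560)),cv2.resize(s0[245:295,330:380],(400,560))[:560]]))
E
```

```text
time: 16.5
tcp_pos: [0.5608, 0.17, 0.3589]
eef_rot: [3.137, -0.153, -0.004]
force: [-0.0, -0.2, -0.1]
opening: 0.0852
grasp_force: 0.0
t 16.50 grasp mm [560.4 169.8 203.9] tilt deg [-0.1 -0.1] open 85.2 gf 0.0 F [-0.  -0.2 -0.1]
board shift [ -2.2  -5.1 160.9] rz -0.1
far [268.1976 163.8432] [268.5915 164.0124] (13.941949844360352, 14.179167747497559) [255.3067 213.8818] [255.2751 213.3838] (7.962440490722656, 13.57591724395752) [ 0.5944 -0.0952  0.0607] 0.03170796561261113 exp [0.595, -0.0944, 0.06]
ctr [275.5217 195.5533] [275.9654 196.2195] (18.41402816772461, 18.86981201171875) [273.128  188.1465] [273.3193 187.8383] (8.863149642944336, 16.332521438598633) [ 0.5151 -0.1111  0.0878] 0.03605532155165747 exp [0.5166, -0.1102, 0.088]
near [282.941  232.6759] [283.0497 233.5827] (16.660118103027344, 16.790504455566406) [289.9453 178.0019] [290.3231 177.5526] (7.59798526763916, 13.504703521728516) [ 0.4363 -0.1263  0.0743] 0.04767625069803216 exp [0.4382, -0.126, 0.074]
```

View pics/c3.png

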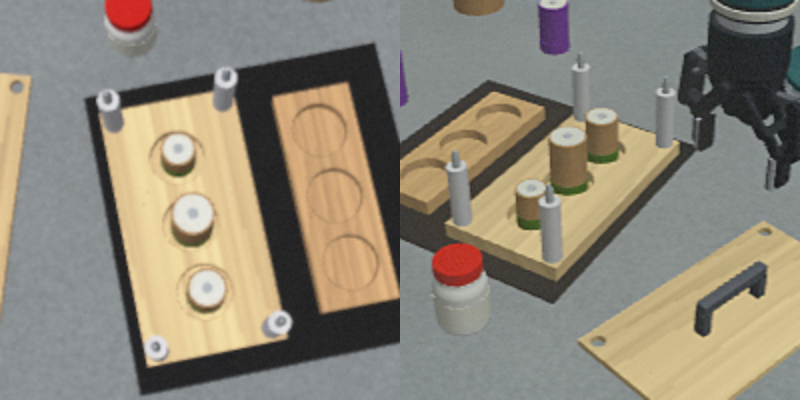

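View pics/h0.png

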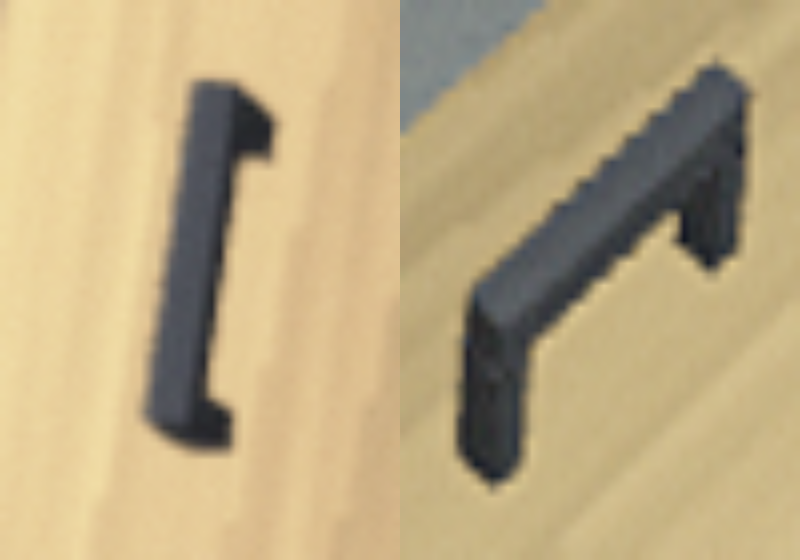

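Short stands far, tall in the centre and medium near, all upright and within 2 mm. Handle top face: about (148.4,181.1) in the top view and (356.1,262.0) in the scene view.

```bash
python3 - <<'E'
from h import *
print(tri((148.4,181.1),(356.1,262.0)),plane('top',(148.4,181.1),.05))
E
python3 -m creep '[-2,-5,0,0,0,0,85, 0,0,30,0,0,0,85, 0,0,30,0,0,0,85, 0,0,30,0,0,0,85, 0,0,0,0,0,0,85, 0,0,0,0,0,0,85]'; python3 st.py board
```

```text
(array([0.55889464, 0.17563141, 0.04646639]), np.float64(0.04522992056882913)) [0.55799091 0.17445704 0.05      ]
time: 17.2
tcp_pos: [0.5577, 0.1752, 0.2707]
eef_rot: [3.138, -0.155, -0.001]
force: [0.3, -0.2, 1.0]
opening: 0.0852
grasp_force: 0.0
t 17.20 grasp mm [557.6 175.2 115.7] tilt deg [-0. -0.] open 85.2 gf 0.0 F [ 0.3 -0.2  1. ]
board shift [ 0.9  0.1 72.7] rz -0.2
```

```bash
python3 -m creep '[0.5,0,30,0,0,0,85, 0,0,25,0,0,0,85, 0,0,17.5,0,0,0,85, 0,0,0,0,0,0,60, 0,0,0,0,0,0,35, 0,0,0,0,0,0,10, 0,0,0,0,0,0,5, 0,0,0,0,0,0,5, 0,0,0,0,0,0,5, 0,0,0,0,0,0,5]' 100; python3 st.py board; python3 -m creep '[0,0,-10,0,0,0,5, 0,0,-30,0,0,0,5, 0,0,-35,0,0,0,5, 0,0,-40,0,0,0,5, 0,0,-40,0,0,0,5, 0,0,0,0,0,0,5, 0,0,0,0,0,0,5, 0,0,0,0,0,0,5]' ; python3 st.py board
```

```text
time: 18.2
tcp_pos: [0.5596, 0.1758, 0.1994]
eef_rot: [-3.137, 0.154, -0.004]
force: [-1.3, -0.2, 5.9]
opening: 0.0121
grasp_force: 98.2
t 18.20 grasp mm [559.9 175.9  44.4] tilt deg [0.1 0. ] open 12.1 gf 98.2 F [-1.3 -0.2  5.9]
board shift [-1.4  1.   1.4] rz -0.2
time: 19.0
tcp_pos: [0.5576, 0.1753, 0.3504]
eef_rot: [3.136, -0.155, -0.006]
force: [-0.6, -0.1, -3.7]
opening: 0.0117
grasp_force: 98.1
t 19.00 grasp mm [557.  175.2 195.4] tilt deg [-0.2 -0.1] open 11.7 gf 98.1 F [-0.6 -0.1 -3.7]
board shift [  2.   -0.2 152.3] rz -0.2
```

```bash
python3 -m creep '[0,0,0,0,0,-5.7,5, 0,0,0,0,0,-5.7,5, 0,0,0,0,0,-5.6,5, 0,0,0,0,0,0,5, 0,0,0,0,0,0,5, 0,0,0,0,0,0,5]'; python3 st.py ctr
```

```text
time: 19.6
tcp_pos: [0.5584, 0.1756, 0.3514]
eef_rot: [3.126, 0.308, -0.004]
force: [0.4, 0.5, -3.8]
opening: 0.0121
grasp_force: 98.1
t 19.60 grasp mm [558.1 175.5 196.4] tilt deg [-0.1 -0. ] open 12.1 gf 98.1 F [ 0.4  0.5 -3.8]
ctr shift [-96.2 272.1  96.6] rz -0.1
```

```bash
python3 -m creep '[-8,22,0,0,0,0,5, -11,32,0,0,0,0,5, -11,32,0,0,0,0,5, -11,32,0,0,0,0,5, -11,32,0,0,0,0,5, -11,32,0,0,0,0,5, -11,32,0,0,0,0,5, -11,32,0,0,0,0,5, -11,26,0,0,0,0,5, 0,0,0,0,0,0,5, 0,0,0,0,0,0,5, 0,0,0,0,0,0,5]'; python3 -m creep '[0,0,0,0,0,0,5, 0,0,0,0,0,0,5]'; python3 st.py ctr; python3 - <<'E'
from cell import r
from h import *
t=r.camera('top')['color'][:,:,::-1];s=r.camera('scene')['color'][:,:,::-1]
cv2.imwrite('pics/t4.png',t);cv2.imwrite('pics/s4.png',s)
cv2.imwrite('pics/c4.png',np.hstack([cv2.resize(t[90:290,180:380],(400,400)),cv2.resize(s[70:270,180:380],(400,400))]))
E
```

```text
time: 20.8
tcp_pos: [0.5182, -0.1094, 0.3525]
eef_rot: [-3.126, -0.31, 0.0]
force: [-0.4, -0.1, -3.6]
opening: 0.0121
grasp_force: 98.4
time: 21.0
tcp_pos: [0.5184, -0.1091, 0.3527]
eef_rot: [-3.126, -0.313, 0.0]
force: [-0.2, 0.2, -3.3]
opening: 0.0118
grasp_force: 98.4
t 21.00 grasp mm [ 518.4 -109.1  197.7] tilt deg [-0.  0.] open 11.8 gf 98.4 F [-0.2  0.2 -3.3]
ctr shift [-2.   0.8 97.7] rz 0.0
```

View pics/c4.png

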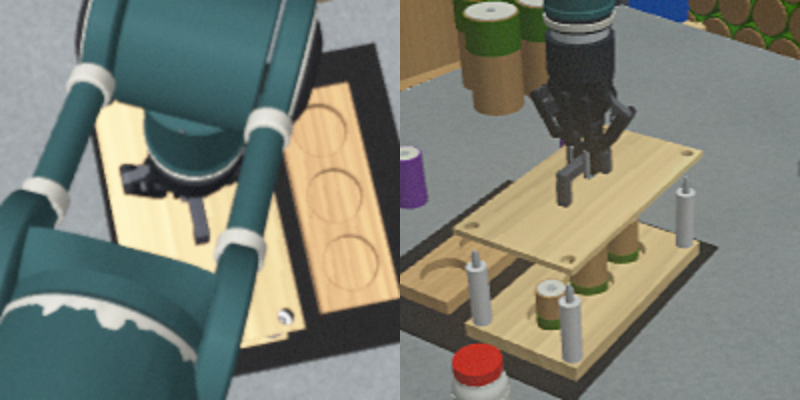

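```bash
python3 -m creep '[-2,1,11,0,0,0,5, 0,0,11,0,0,0,5, 0,0,0,0,0,0,5, 0,0,0,0,0,0,5, 0,0,0,0,0,0,5, 0,0,0,0,0,0,5]'; python3 st.py ctr; cat > look.py <<'E'
import sys
from cell import r
from h import *
z=float(sys.argv[1]);o=sys.argv[2]
I={n:r.camera(n)['color'][:,:,::-1] for n in K}
v=np.array([.5166,-.1102]);w=.1987;R2=np.array([[np.cos(w),-np.sin(w)],[np.sin(w),np.cos(w)]])
out=[]
for n,l in(('scene',(.135,.065)),('scene',(.135,-.065)),('scene',(-.135,.065)),('top',(-.135,-.065))):
    x,y=(proj(n,[*(v+R2@l),z])[0]-16).astype(int);print(n,l,x,y)
    q=cv2.resize(I[n][y:y+32,x:x+32],(384,288 if 0 else 384),interpolation=cv2.INTER_CUBIC)
    for k in range(0,384,48): q[k,::4]=(0,255,255);q[::4,k]=(0,255,255)
    out.append(cv2.resize(q,(288,288)))
cv2.imwrite(o,np.vstack([np.hstack(out[:2]),np.hstack(out[2:])]))
E
python3 look.py .14 pics/c5.png
```

```text
time: 21.7
tcp_pos: [0.5167, -0.1114, 0.3311]
eef_rot: [3.126, 0.311, 0.001]
force: [-0.3, 0.5, -3.7]
opening: 0.012
grasp_force: 98.2
t 21.70 grasp mm [ 516.8 -111.4  176.1] tilt deg [ 0. -0.] open 12.0 gf 98.2 F [-0.3  0.5 -3.7]
ctr shift [-0.  -1.3 76.1] rz -0.0
scene (0.135, 0.065) 247 190
scene (0.135, -0.065) 200 173
scene (-0.135, 0.065) 306 136
top (-0.135, -0.065) 305 233
```

View pics/c5.png

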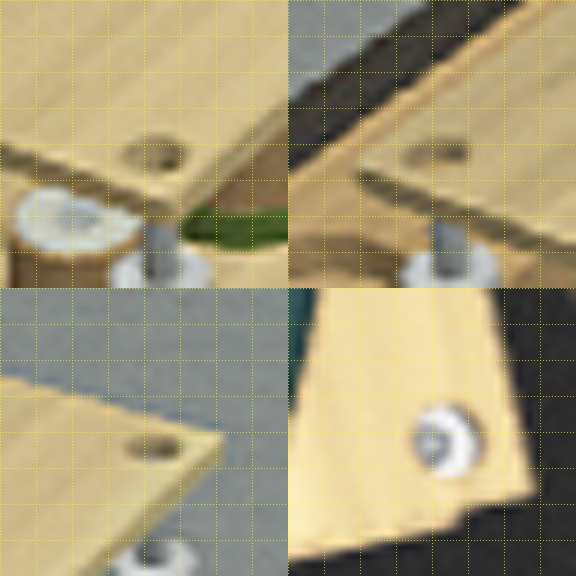

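```bash
cat > fitb.py <<'E'
import sys
from h import *
def fit(px,z0=.14):
    L=np.array([(.135,.065),(.135,-.065),(-.135,.065),(-.135,-.065)]);N=['scene']*3+['top']
    def f(p):
        w=p[3];R2=np.array([[np.cos(w),-np.sin(w)],[np.sin(w),np.cos(w)]])
        return np.concatenate([proj(n,[*(p[:2]+R2@l),p[2]])[0]-q for n,l,q in zip(N,L,px)])
    s=least_squares(f,[.5166,-.1102,z0,.1987],x_scale=[.01,.01,.01,.01]);p=s.x;w=.1987
    d=np.array([.5166,-.1102])-p[:2]
    print('board mm',p[:3]*1e3,'yaw err deg (board-stand)',np.degrees(p[3]-w),'shift tool x,y mm',1e3*(d@[np.cos(w),np.sin(w)]),1e3*(d@[np.sin(w),-np.cos(w)]),'res',np.round(s.fun,2))
E
python3 -c "
from fitb import *
fit([(263.9,206.6),(216.0,189.6),(322.6,153.2),(322.2,249.8)])"
```

```text
board mm [ 515.81611479 -111.3388355   138.35331607] yaw err deg (board-stand) 0.02132510566350446 shift tool x,y mm 0.9932620229163671 -0.9616927102787101 res [-0.15 -0.06  0.22  0.02  0.04  0.04  0.05 -0.07]
```

```bash
python3 -m creep '[0.8,-1,0,0,0,0,5, 0,0,0,0,0,0,5, 0,0,0,0,0,0,5, 0,0,4,0,0,0,5, 0,0,4,0,0,0,5, 0,0,4,0,0,0,5, 0,0,0,0,0,0,5, 0,0,0,0,0,0,5]'; python3 st.py ctr; python3 look.py .126 pics/c6.png
```

```text
time: 22.6
tcp_pos: [0.5169, -0.1102, 0.3183]
eef_rot: [-3.126, -0.311, 0.001]
force: [-0.2, -0.6, -3.9]
opening: 0.0121
grasp_force: 98.3
t 22.60 grasp mm [ 516.8 -110.1  163.3] tilt deg [-0.  0.] open 12.1 gf 98.3 F [-0.2 -0.6 -3.9]
ctr shift [-0.2  0.  63.3] rz -0.0
scene (0.135, 0.065) 248 195
scene (0.135, -0.065) 200 178
scene (-0.135, 0.065) 306 141
top (-0.135, -0.065) 304 233
```

View pics/c6.png

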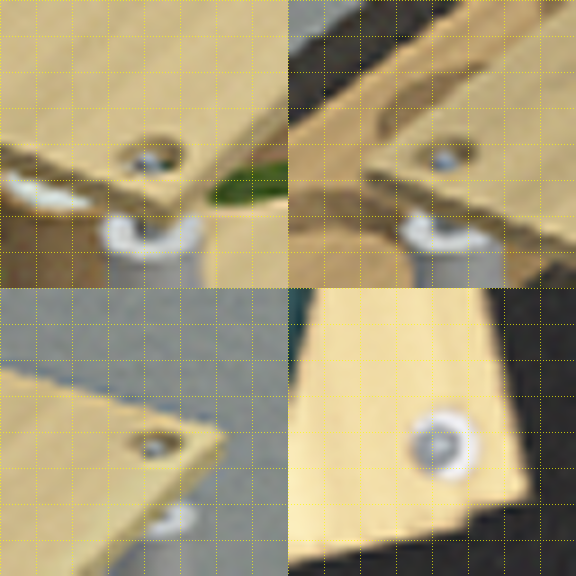

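The pins show inside their holes (crop positions 150,160, 445,158, 153,448 and 437,443), with no side force. Lowering further.

```bash
python3 -m creep '[0,0,4,0,0,0,5, 0,0,4,0,0,0,5, 0,0,4,0,0,0,5, 0,0,0,0,0,0,5, 0,0,0,0,0,0,5]'; python3 -m creep '[0,0,2,0,0,0,5, 0,0,0,0,0,0,5, 0,0,0,0,0,0,5]';python3 st.py ctr
```

```text
time: 23.2
tcp_pos: [0.5169, -0.1102, 0.3064]
eef_rot: [-3.126, -0.311, 0.001]
force: [0.7, 0.1, -4.3]
opening: 0.0122
grasp_force: 98.3
time: 23.5
tcp_pos: [0.5171, -0.1102, 0.3047]
eef_rot: [3.126, 0.311, 0.0]
force: [-0.4, 1.1, -4.0]
opening: 0.0124
grasp_force: 98.3
t 23.50 grasp mm [ 517.1 -110.2  149.7] tilt deg [ 0. -0.] open 12.4 gf 98.3 F [-0.4  1.1 -4. ]
ctr shift [-0.5 -0.1 49.7] rz -0.0
```

```bash
python3 -m creep '[0,0,1,0,0,0,5, 0,0,1,0,0,0,5, 0,0,0,0,0,0,5, 0,0,0,0,0,0,5]'; python3 -m creep '[0,0,1,0,0,0,5, 0,0,0,0,0,0,5, 0,0,0,0,0,0,5]'; python3 -m creep '[0,0,0.7,0,0,0,5, 0,0,0,0,0,0,5, 0,0,0,0,0,0,5]'; python3 st.py ctr
```

```text
time: 23.9
tcp_pos: [0.5172, -0.1102, 0.3034]
eef_rot: [3.126, 0.311, 0.001]
force: [-2.5, 0.5, 2.6]
opening: 0.0117
grasp_force: 99.3
time: 24.2
tcp_pos: [0.5172, -0.1102, 0.3034]
eef_rot: [3.126, 0.311, 0.001]
force: [-6.3, 1.4, 9.7]
opening: 0.0119
grasp_force: 100.3
time: 24.5
tcp_pos: [0.5172, -0.1102, 0.3034]
eef_rot: [3.126, 0.311, 0.001]
force: [-6.6, 1.5, 13.9]
opening: 0.0124
grasp_force: 100.9
t 24.50 grasp mm [ 517.3 -110.3  148.4] tilt deg [ 0. -0.] open 12.4 gf 100.9 F [-6.6  1.5 13.9]
ctr shift [-0.7 -0.2 48.4] rz -0.0
```

Contact comes at the seated height: underside about 102.7 mm against the expected 103. Easing off and releasing.

```bash
python3 -m creep '[0,0,-1.5,0,0,0,5, 0,0,0,0,0,0,5, 0,0,0,0,0,0,30, 0,0,0,0,0,0,60, 0,0,0,0,0,0,85, 0,0,0,0,0,0,85, 0,0,0,0,0,0,85]' 20; python3 -m creep '[0,0,-20,0,0,0,85, 0,0,-40,0,0,0,85, 0,0,-40,0,0,0,85, 0,0,-40,0,0,0,85, 0,-42,0,0,0,0,85, 0,-42,0,0,0,0,85, 0,-42,0,0,0,0,85, 0,-42,0,0,0,0,85, 0,-42,0,0,0,0,85, 0,0,0,0,0,0,85, 0,0,0,0,0,0,85]'; python3 st.py; python3 - <<'E'
from cell import r
from h import *
t=r.camera('top')['color'][:,:,::-1];s=r.camera('scene')['color'][:,:,::-1]
cv2.imwrite('pics/c7.png',np.hstack([cv2.resize(t[90:290,180:380],(400,400)),cv2.resize(s[120:290,180:350],(400,400))]))
E
```

```text
time: 25.2
tcp_pos: [0.5171, -0.1102, 0.3023]
eef_rot: [-3.126, -0.311, 0.0]
force: [-0.0, -0.8, -0.6]
opening: 0.0833
grasp_force: 0.0
time: 26.3
tcp_pos: [0.4755, 0.0964, 0.4425]
eef_rot: [3.125, 0.315, 0.0]
force: [0.2, 0.4, 0.2]
opening: 0.0852
grasp_force: 0.0
t 26.30 grasp mm [475.5  96.4 287.5] tilt deg [ 0. -0.] open 85.2 gf 0.0 F [0.2 0.4 0.2]
```

View pics/c7.png

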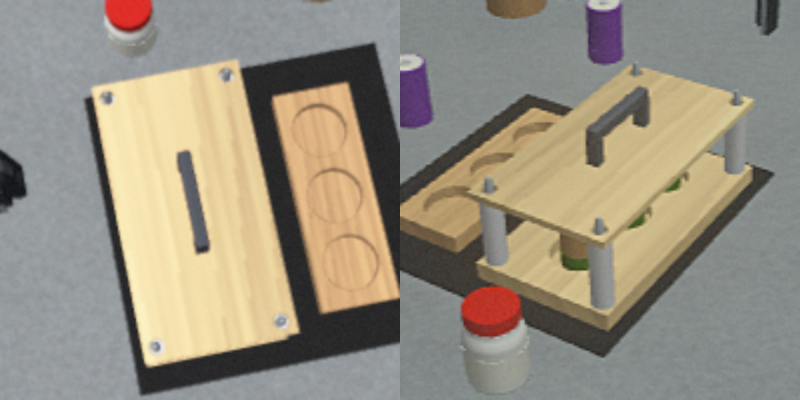

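The board lies level on all four posts with the pins through its holes. The cores stand underneath and the jar hasn't moved. Handing in.

```bash
python3 -c "
from cell import r
print(r.close_job())"
```

```text
the job is handed in; nothing more can be done
None
```

The job is handed in, though the hand-in call returned no verdict: the three cores stand in reverse order in the stand, the board is seated on all four pins, and the glue jar was not touched.

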